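# Shift the decorating wheel into the green gear

## Robot

A 6-joint arm with a two-finger parallel gripper is mounted at the origin on the work surface. World frame = base frame: x ahead of the robot, y to its left, z up, the work surface at z = 0. Lengths are in m, angles in degrees, forces in N, time in s.
With the tool pointing down it reaches from about 0.25 to 0.725 m from the base axis. Payload 9.7 kg.
Tool frame: the origin (TCP) lies on the centre line of the jaws, within the pads' length; the fingertips stand bot.nose_length ahead of it and the grasp point (between the pads) lies 11 mm behind it (bot.nose_length is the distance from the TCP to the fingertips, in m); z points along the fingers, y is the line along which they close (so a half turn about z gives the same grasp; the last joint's range is limited). The gripper opens to 85 mm and grips with 20 to 120 N. Pads are 22 mm wide; open, the fingers measure 114 mm over their backs; the gripper's body (76 mm by 85 mm) begins 54 mm behind the grasp point. The pads swing forward as they close: fully open they stand 13 mm farther back than shut.
Start: joints at [-68.812, 4.979, 10.078, 95.1, 0, 90], TCP at [0.199, -0.513, 0.239] pointing down, gripper open.
Joint ranges: [-179.16, 179.16], [-48.56, 103.87], [-65.8, 70.77], [-126.05, 130.52], [-82.76, 87.17], [-180, 180]. Speed limits (degrees/s): [127.2, 127.2, 147.25, 180, 180, 180].

## Interface

Orientations are given as [roll, pitch, yaw] about the fixed x, y, z axes, in that order (R = Rz(yaw) Ry(pitch) Rx(roll)).
In Python, from workcell import bot gives the robot as it stands. The module is installed in compiled form; this text tells all that it offers.
- The arm moves only by the shell command python3 -m inch 'ROWS' [OPENING] [FORCE]. ROWS is JSON, a list of rows, each a list of 4 numbers: the shift along the world's x, y, z in cm, then the turn about the world's z in degrees. A call has exactly 8 rows; each row is the pose to reach, as a shift and turn from the pose commanded when the call began; what a row does not reach only later rows make up. A row lasts 1/8 s, in which the tool goes at most 62.5 mm and 10.7 degrees, less where a joint would pass 70% of its speed; a pose out of reach is approached as far as the arm can. A call with a gripper value outside its range is refused whole. OPENING is the finger opening in cm, from 0 to 8.54, set as the call begins (- or left out, the last holds). The fingers move at their own pace and stop on an object; FORCE is the grip in N (left out, the last holds). Time passes only in rows, so rows that repeat a pose let the fingers close, or fill a call up. It gives the time, the measured TCP pose, the force, the opening and the grip force at its end, in the units of the state.
- bot.get_obs(): the state, without advancing time (a new reading comes with each control period).
- bot.camera(name): name is "scene" or "top" or "wrist"; returns a dict with "img" (480x640x3 uint8, red, green, blue), "fovy" (degrees; the focal length in pixels is half the picture's height over the tangent of half this angle, whatever the lens; pixels are square), "cx", "cy" (the principal point, pixels), "dist" ([k1, k2, p1, p2, k3] as OpenCV has them; the pictures are not rectified), "R" (3x3) and "t" (3): a world point X has camera coordinates R X + t; the wrist camera has in their place "mount" (4x4, takes a point from camera to tool coordinates, whose origin is the TCP and whose axes are the flange's). Camera axes: x right, y down, z forward; pixel columns grow to the right and rows downward; lengths in m; the calibration is good to about 2 mm. A picture is of the moment at which its call begins: read the wrist's pose just before it. There is no depth.
- bot.job_done(): hands the job in; it is judged then, once.
Trained networks look in a picture, given as the dict that the camera call returned (one of the last four; its "shot" number tells which), for a name from the list of things; names that differ only in an ending like _2 or _b are one class to them, and where a whole thing is asked for, a point or a joint stands for the part that bears it (a point fixed in the world has none). Each returns a list of dicts, best first, with "score" (0 to 1); they miss things now and then, are a little off and sometimes report something else, mostly with a low value. They report only what shows in the picture. A call takes as long as a camera call.
- bot.find_in(thing, picture): "point" ([column, row] in pixels, amid what is visible of it).
- bot.landmark_of(thing, picture): "point" ([column, row] in pixels: a listed point, or the origin of a listed thing).
The state is a dict: "time": time; "q": joint angles; "qd": joint speeds; "joint_efforts": joint torques, N m; "ee_pos": TCP position; "tcp_rot": TCP orientation; "wrist_force": force on the tool from outside, world axes, zero at the start; "torque": the same for the moment, N m; "opening": finger opening in m; "grasp_force": force on a finger pad.
Only numpy, scipy, OpenCV 4.12 (cv2) and the standard library are available. Lean on these libraries where they do the work, as an engineer would, in place of code of your own. Each camera call takes 0.05 s, during which the arm holds its last target. There are 200 camera calls.

## Task

The gear lever of the motor-driven decorating wheel stands in the red gear; shift it through the gate into the green one: push its knob with the fingertips out of the slot, across the gate and fully home into the slot that has the green dot at its end. Only push the knob, never take it between the fingers and never force it against the gate. Leave the glasses and the other loose things around the machine standing where they are.

Things in the scene. Friction and masses are not known exactly. Their poses are not given: they have to be found in the camera images.
- machine: bench decorating wheel, fixed to the table, new place and turn each run. Origin on the table under the gate's centre; x away from its front, y to its left, z up. Grey-green gearbox 160 (x) by 150 (y), 100 mm high, 124 mm steel gate plate on top; dark motor behind (+x), its terminal box 131 mm high at x 115 to 165 mm; 200 mm aluminium wheel at y = -240 mm, top 74 mm high.
- gate (a point): centre of the gate plate's top face, 110 mm above the table, axes as the machine's. A three-lane H: slots 17 mm wide run along x at y = -24 (right), 0 (middle) and +24 mm (left lane), near and far, all joined by one 17 mm wide cross channel along y at x = 0 (neutral). Each slot ends where the stem's centre is 24 mm from the channel's centre line. Red dot: left lane, near end; black: left, far.
- knob (a point): centre of the lever's black ball knob, 36 mm wide. It is 165 mm above the lever's pivot, which lies 80 mm under gate: 195 mm above the table when upright, about 180 mm when home in a corner. From the gate's centre it is about 48 mm along x when home and 50 mm along y when in an outer lane. Starts in the red slot. No spring: it stays where it is left; moving it takes 1 to 4 N.
- stem_at_gate (a point): centre line of the lever's 12 mm steel rod at the height of the gate plate (79 mm from the pivot). Fully home it is 17 to 18 mm from the dot of its slot.
- lever_fore (a joint): tilt of the lever along the lanes, rad: 0 in the cross channel (neutral, with a play of 0.03), +0.30 home in a far slot (away from the machine's front), -0.30 home in a near slot.
- lever_side (a joint): tilt of the lever across the lanes, rad: about +0.30 in the left lane, 0 in the middle, -0.30 in the right lane (a play of 0.03 in each). It can change only while lever_fore is near 0.
- dot_green: round painted green disc, 17 mm wide, flush on the steel gate plate just beyond the closed end of one of the four slots of the middle and right lanes (which slot varies from run to run); origin at its centre. It marks that slot and lies 16.5 mm, along the lane, beyond the lever stem's place when the stem is fully home.
- dot_blue: round painted blue disc, 17 mm wide, flush on the steel gate plate just beyond the closed end of one of the four slots of the middle and right lanes (which slot varies from run to run); origin at its centre. It marks that slot and lies 16.5 mm, along the lane, beyond the lever stem's place when the stem is fully home.
- dot_yellow: round painted yellow disc, 17 mm wide, flush on the steel gate plate just beyond the closed end of one of the four slots of the middle and right lanes (which slot varies from run to run); origin at its centre. It marks that slot and lies 16.5 mm, along the lane, beyond the lever stem's place when the stem is fully home.
- dot_white: round painted white disc, 17 mm wide, flush on the steel gate plate just beyond the closed end of one of the four slots of the middle and right lanes (which slot varies from run to run); origin at its centre. It marks that slot and lies 16.5 mm, along the lane, beyond the lever stem's place when the stem is fully home.
- goblet_wheel: goblet, clear glass bowl (82 mm wide) on a white octagonal ceramic stem, 168 mm tall, foot 70 mm wide; origin at the centre of its underside. Loose, leave alone. It stands on the centre of the wheel.
- goblet_left: goblet, clear glass bowl (82 mm wide) on a white octagonal ceramic stem, 168 mm tall, foot 70 mm wide; origin at the centre of its underside. Loose, leave alone. It stands on the table about 200 mm to the machine's left.
- goblet_back: goblet, clear glass bowl (82 mm wide) on a white octagonal ceramic stem, 168 mm tall, foot 70 mm wide; origin at the centre of its underside. Loose, leave alone. It stands on the table behind the machine, right of the motor.
- tumbler: clear glass tumbler, 74 mm wide at the rim, 115 mm tall, behind the machine left of the motor; origin at the centre of its underside. Loose, leave alone.
- stem_blank: bare white ceramic stem without a bowl, 74 mm tall, octagonal foot 70 mm wide, in front of the machine on its left; origin at the centre of its underside. Loose, leave alone.
- jar: small jar with a blue cap, 52 mm wide, 55 mm tall, in front of the machine on its right; origin at the centre of its underside. Loose, leave alone.
- brush: paint brush, 190 mm long, lying on the table about 330 mm to the machine's left; its x axis runs along it. Loose, leave alone.

How it is judged (in metres and radians):
At the end, for the whole second after the job is handed in: The lever rests fully home in the slot with the green dot: its stem at the gate plate is within 22 mm of the green dot's centre (17 to 18 mm when it is at the slot's very end, so about 4 mm of the 24 mm travel may be left), and every loose thing is within 15 mm of where it began (horizontal distance between stem_at_gate and dot_green below 0.022 m and velocity of joint lever_fore between -0.05 and 0.05 rad/s and velocity of joint lever_side between -0.05 and 0.05 rad/s and distance of each of goblet_wheel, goblet_left, goblet_back, tumbler, stem_blank, jar, brush from where it was at the start of the episode below 0.015 m); the robot touches nothing.
It fails at once if a glass or another loose thing was shoved, knocked over, lifted or carried (moved more than 15 mm) (distance of any of goblet_wheel, goblet_left, goblet_back, tumbler, stem_blank, jar, brush from where it was at the start of the episode above 0.015 m).
It fails at once if the knob was taken between the fingers (it lay between the pads, its centre within 20 mm of the grasp point) (distance between the grasp point and knob below 0.02 m).
It fails at once if the lever was forced (pushed with more than 45 N) (contact force between any of the fingers, the arm and lever_side above 45 N).
It also fails if it takes over 64 s, if anything falls off the work surface, if the arm or the gripper's body presses on something with over 40 N, if the wrist force passes 120 N, or if a joint passes its speed limit or range.

## Working session

There is one attempt and no reset: what is moved stays moved. The work goes in short steps, Python scripts to look and compute and a shell command to move; the robot and the scene stay as the last step left them, time stands still between calls to the robot, and variables do not carry over. Pictures are saved under pics/ and viewed, at most 10 in all, crops included, and the job is handed in when it is done.

```bash
mkdir -p pics
cat > h.py <<'E'
import numpy as np, cv2
from workcell import bot
def ray(c,p):
    f=240/np.tan(np.radians(c["fovy"])/2)
    K=np.array([[f,0,c["cx"]],[0,f,c["cy"]],[0,0,1]])
    u=cv2.undistortPoints(np.array([[p]],float),K,np.array(c["dist"],float))[0,0]
    R=np.array(c["R"]);t=np.array(c["t"])
    return -R.T@t, R.T@np.array([u[0],u[1],1])
def atz(c,p,z):
    o,d=ray(c,p); return o+d*(z-o[2])/d[2]
def proj(c,X):
    f=240/np.tan(np.radians(c["fovy"])/2)
    K=np.array([[f,0,c["cx"]],[0,f,c["cy"]],[0,0,1]])
    return cv2.projectPoints(np.array(X,float).reshape(-1,3),cv2.Rodrigues(np.array(c["R"]))[0],np.array(c["t"],float),K,np.array(c["dist"],float))[0][:,0]
def tri(rs):
    A=0;b=0
    for o,d in rs:
        d=d/np.linalg.norm(d);P=np.eye(3)-np.outer(d,d);A=A+P;b=b+P@o
    return np.linalg.solve(A,b)
E
python3 - <<'E'
from h import *
np.set_printoptions(precision=4,suppress=True)
print(bot.nose_length, bot.get_obs()["ee_pos"],bot.get_obs()["tcp_rot"])
Z=dict(gate=.11,knob=.18,stem_at_gate=.108,dot_green=.11,dot_blue=.11,dot_yellow=.11,dot_white=.11,goblet_wheel=.074,goblet_left=0,goblet_back=0,tumbler=0,stem_blank=0,jar=0,brush=0,machine=0)
cs={n:bot.camera(n) for n in("top","scene")}
for n,c in cs.items():
    cv2.imwrite(f"pics/{n}0.png",c["img"][:,:,::-1])
    print(n,"cam at",-np.array(c["R"]).T@np.array(c["t"]))
for k,z in Z.items():
    rs=[]
    for n,c in cs.items():
        r=bot.landmark_of(k,c)
        if r: print(k,n,np.round(r[0]["point"]),round(r[0]["score"],2),atz(c,r[0]["point"],z)[:2]); rs.append(ray(c,r[0]["point"]))
    if len(rs)==2: print("   tri",tri(rs))
E
```

```text
0.008 [ 0.1987 -0.5126  0.2386] [-179.9236   -0.0007   21.1903]
top cam at [0.3778 0.1036 1.2768]
scene cam at [ 1.0606 -0.0344  0.8636]
gate top [376. 238.] 0.55 [0.5954 0.0152]
gate scene [264. 251.] 0.59 [0.5994 0.0089]
   tri [0.5961 0.012  0.1038]
knob top [343. 244.] 0.85 [0.571  0.0804]
stem_at_gate top [360. 245.] 0.92 [0.5821 0.0459]
stem_at_gate scene [282. 242.] 0.96 [0.5896 0.0481]
   tri [0.5839 0.0473 0.0995]
dot_green top [383. 213.] 0.63 [0.6448 0.0028]
dot_green scene [292. 208.] 0.7 [0.5166 0.0888]
   tri [0.6171 0.0402 0.2587]
dot_blue top [287. 286.] 0.7 [0.501  0.1834]
dot_blue scene [249. 270.] 0.48 [ 0.6327 -0.0281]
   tri [ 0.5272  0.0837 -0.0519]
dot_yellow top [385. 262.] 0.47 [ 0.5512 -0.0007]
dot_yellow scene [254. 232.] 0.57 [ 0.5525 -0.0001]
   tri [ 0.5515 -0.0004  0.1086]
dot_white top [373. 260.] 0.61 [0.5547 0.0213]
dot_white scene [268. 234.] 0.47 [0.5642 0.027 ]
   tri [0.5569 0.0242 0.1001]
goblet_wheel top [491. 282.] 0.84 [ 0.5216 -0.2128]
goblet_wheel scene [146. 259.] 0.78 [ 0.5268 -0.222 ]
   tri [ 0.5225 -0.2193  0.0663]
goblet_left top [272
[... 166 characters left out ...]
blet_back scene [208. 355.] 0.97 [ 0.7315 -0.1445]
   tri [ 0.7313 -0.1483  0.0012]
tumbler top [336. 153.] 0.88 [0.7998 0.0949]
tumbler scene [336. 354.] 0.69 [0.8005 0.0943]
   tri [ 0.8002  0.0947 -0.0013]
stem_blank top [288. 285.] 0.78 [0.5151 0.1894]
stem_blank scene [336. 225.] 0.85 [0.5142 0.1917]
   tri [0.5152 0.1902 0.0018]
jar top [426. 342.] 0.68 [ 0.4043 -0.0956]
jar scene [197. 219.] 0.58 [ 0.4041 -0.1135]
   tri [ 0.4037 -0.1049 -0.0027]
brush top [220. 202.] 0.76 [0.6861 0.3396]
brush scene [426. 273.] 0.88 [0.6891 0.3385]
   tri [ 0.6872  0.3404 -0.0045]
machine top [375. 246.] 0.63 [0.5997 0.0105]
machine scene [268. 277.] 0.64 [0.5995 0.0091]
   tri [0.5996 0.0098 0.    ]
```

Run:
```python
from h import *
a=cv2.imread("pics/top0.png")[190:300,320:440];b=cv2.imread("pics/scene0.png")[190:300,220:340]
cv2.imwrite("pics/c1.png",np.hstack([cv2.resize(a,(400,367),interpolation=2),cv2.resize(b,(400,367),interpolation=2)]))
cv2.imwrite("pics/c0.png",cv2.imread("pics/top0.png"))
```

```text
(no output)
```

View pics/c1.png

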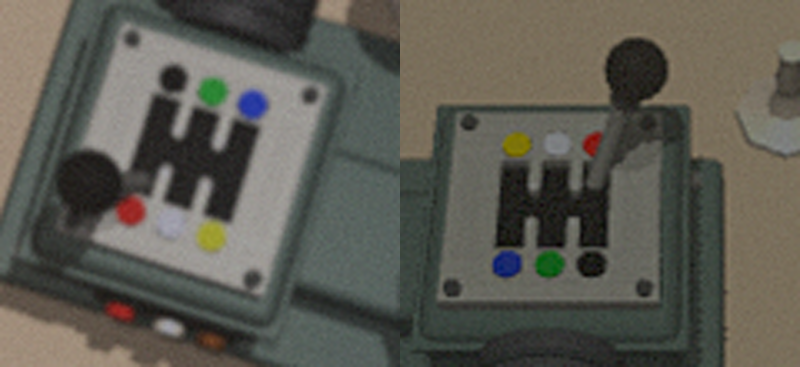

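View pics/top0.png

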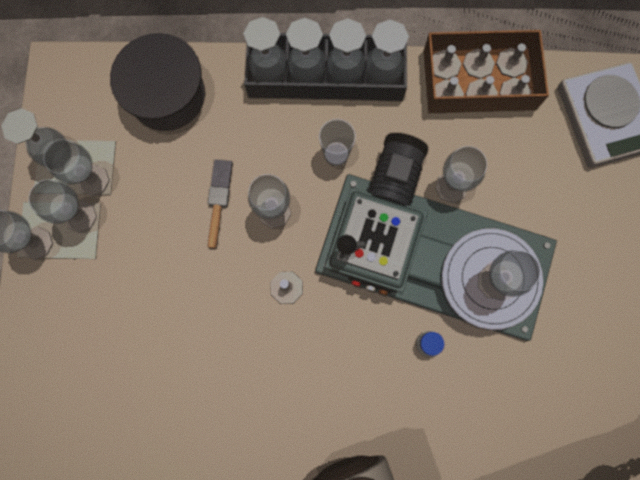

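```bash
cat > m.py <<'E'
from h import *
from scipy.optimize import least_squares
np.set_printoptions(precision=4,suppress=True)
def fit(cs):
    X=[];Y=[];S={"top":(320,190,[((174,79),(40.5,24)),((212,92),(40.5,0)),((252,104),(40.5,-24)),((131,211),(-40.5,24)),((171,222),(-40.5,0)),((211,236),(-40.5,-24))]),
     "scene":(220,190,[((516,144),(-40.5,-24)),((557,144),(-40.5,0)),((507,264),(40.5,-24)),((549,264),(40.5,0)),((592,264),(40.5,24))])}
    def w(p,l):
        c,s=np.cos(p[2]),np.sin(p[2]); return [p[0]+c*l[0]*1e-3-s*l[1]*1e-3,p[1]+s*l[0]*1e-3+c*l[1]*1e-3,.11]
    def res(p,names=("top","scene")):
        r=[]
        for n in names:
            ox,oy,L=S[n]
            for q,l in L: r+=list(proj(cs[n],w(p,l))[0]-[ox+q[0]*120/400-.35,oy+q[1]*.3-.35])
        return r
    for nm in (("top",),("scene",),("top","scene")):
        s=least_squares(lambda p:res(p,nm),[.598,.011,-.3]); print(nm,s.x[:2],np.degrees(s.x[2]),"rms",np.sqrt(np.mean(s.fun**2)))
    return s.x
E
python3 - <<'E'
from m import *
cs={n:bot.camera(n) for n in("top","scene")}
p=fit(cs);c,s=np.cos(p[2]),np.sin(p[2]);R=np.array([[c,-s],[s,c]])
r=bot.find_in("knob",cs["scene"]);print(r[:1])
k=(220+636*.3,190+70*.3);k2=(320+89*.3,190+183*.3)
K=tri([ray(cs["scene"],k),ray(cs["top"],k2)]);print("knob",K,"local",R.T@(K[:2]-p[:2]))
for l in [(-48,50),(-90,50),(-77,50),(-29,50),(0,95),(0,79),(0,29),(-50,0),(-29,0),(19,0)]: print(l,p[:2]+R@(np.array(l)*1e-3))
E
```

```text
('top',) [0.5989 0.0136] -16.782865389784476 rms 0.18384667708603253
('scene',) [0.6678 0.2353] -23.901271974451852 rms 0.7189880662649092
('top', 'scene') [0.6302 0.1119] -0.6718486321469009 rms 42.04256577497167
[{'point': [286.6, 213.0], 'score': 0.97}]
knob [0.6188 0.1667 0.2356] local [-0.012   0.0546]
(-48, 50) [0.5828 0.1625]
(-90, 50) [0.5408 0.163 ]
(-77, 50) [0.5538 0.1628]
(-29, 50) [0.6018 0.1623]
(0, 95) [0.6313 0.2069]
(0, 79) [0.6311 0.1909]
(0, 29) [0.6305 0.1409]
(-50, 0) [0.5802 0.1125]
(-29, 0) [0.6012 0.1123]
(19, 0) [0.6492 0.1117]
```

```bash
sed -i 's/"scene":(220,/"scene":(100,/' m.py
python3 - <<'E'
from m import *
cs={n:bot.camera(n) for n in("top","scene")}
p=fit(cs);c,s=np.cos(p[2]),np.sin(p[2]);R=np.array([[c,-s],[s,c]])
np.save("p.npy",p)
k=(100+636*.3,190+70*.3);k2=(320+89*.3,190+183*.3)
K=tri([ray(cs["scene"],k),ray(cs["top"],k2)]);print("knob",K,"local",R.T@(K[:2]-p[:2]))
for l in [(-48,50),(-90,50),(-77,50),(-29,50),(0,95),(0,79),(0,29),(-50,0),(-29,0),(19,0)]: print(l,p[:2]+R@(np.array(l)*1e-3))
E
```

```text
('top',) [0.5989 0.0136] -16.782865389784476 rms 0.18384667708603253
('scene',) [0.5998 0.0125] -16.70255485349603 rms 0.1134685147144312
('top', 'scene') [0.5992 0.0131] -16.774141480257967 rms 0.295137615358171
knob [0.5702 0.0738 0.1765] local [-0.0453  0.0497]
(-48, 50) [0.5677 0.0749]
(-90, 50) [0.5275 0.087 ]
(-77, 50) [0.54   0.0832]
(-29, 50) [0.5859 0.0694]
(0, 95) [0.6267 0.1041]
(0, 79) [0.622  0.0888]
(0, 29) [0.6076 0.0409]
(-50, 0) [0.5514 0.0276]
(-29, 0) [0.5715 0.0215]
(19, 0) [0.6174 0.0077]
```

```bash
python3 -m inch '[[0,0,3,-5],[2,4,5,-10],[4.5,8.5,5,-15],[7,13,5,-20],[9.5,18,5,-25],[12,23,5,-30],[14,27,5,-35],[16,30,5,-38]]' 0 20; python3 -m inch '[[2,4,0,0],[4.5,8.5,0,0],[7,13,0,0],[9.5,18,0,0],[12,23,0,0],[14,27,0,0],[15.6,30.2,0,0],[15.6,30.2,0,0]]'
```

```text
time: 2.85
ee_pos: [0.3592, -0.2112, 0.2897]
tcp_rot: [180.0, -0.1, -16.9]
wrist_force: [0.6, -0.5, 0.6]
opening: -0.0
grasp_force: 0.0
time: 3.85
ee_pos: [0.4668, -0.0885, 0.2893]
tcp_rot: [-177.4, 0.1, -12.2]
wrist_force: [0.0, 0.6, 0.6]
opening: 0.0001
grasp_force: 0.0
```

```bash
python3 -m inch '[[0,0,0,0],[0,0,0,0],[0,0,0,0],[0,0,0,0],[0,0,0,0],[0,0,0,0],[0,0,0,0],[0,0,0,0]]'; python3 -c "
from workcell import bot;print(bot.get_obs()['q'])"
```

```text
time: 4.85
ee_pos: [0.4665, -0.0881, 0.2893]
tcp_rot: [-177.4, 0.1, -12.2]
wrist_force: [0.1, 0.0, 0.2]
opening: -0.0002
grasp_force: 0.0
[-12.21386784  -3.80384194   6.82303326 100.73324226   2.61494703
 179.94342962]
```

```bash
python3 -m inch '[[0,0,0,10],[0,0,0,20],[0,0,0,30],[0,0,0,40],[0,0,0,50],[0,0,0,60],[0,0,0,70],[0,0,0,80]]'
```

```text
time: 5.85
ee_pos: [0.4666, -0.0881, 0.2893]
tcp_rot: [-177.4, 0.1, 68.2]
wrist_force: [0.9, 0.6, -0.1]
opening: 0.0001
grasp_force: 0.0
```

```bash
python3 -m inch '[[1.2,4.4,0,2],[2.4,8.9,0,5],[3.6,13.3,0,5],[4.8,17.8,0,5],[4.8,17.8,-3,5],[4.8,17.8,-7,5],[4.8,17.8,-10.9,5],[4.8,17.8,-10.9,5]]'
python3 - <<'E'
from m import *
c=bot.camera("scene");cv2.imwrite("pics/s1.png",cv2.resize(c["img"][130:290,200:400,::-1],(750,600)))
E
```

```text
time: 6.85
ee_pos: [0.5131, 0.0898, 0.1778]
tcp_rot: [-177.1, 0.2, 72.9]
wrist_force: [-0.6, -0.2, 0.5]
opening: -0.0
grasp_force: 0.0
```

View pics/s1.png

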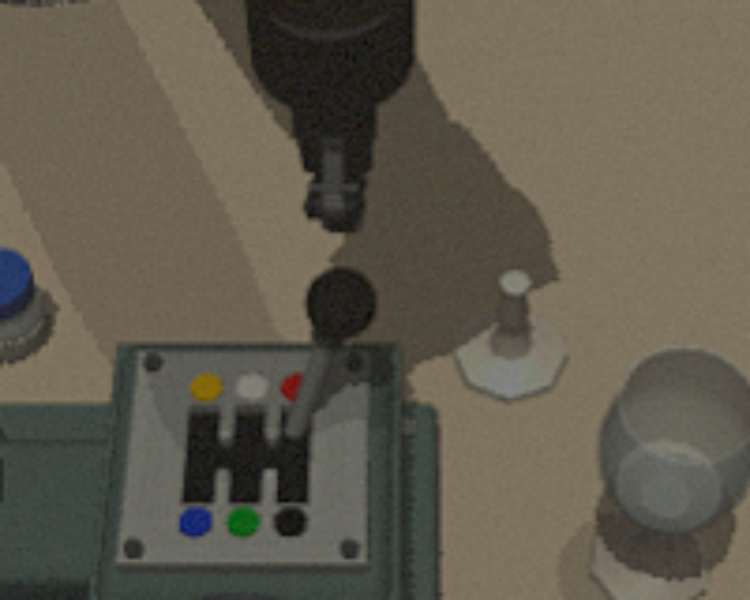

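```bash
python3 -m inch '[[0.8,-0.24,0,0],[1.6,-0.48,0,0],[2.2,-0.66,0,0],[2.7,-0.8,0,0],[3.2,-0.96,0,0],[3.7,-1.1,0,0],[4.2,-1.25,0,0],[4.2,-1.25,0,0]]'
cat > look.py <<'E'
from m import *
p=np.load("p.npy");c,s=np.cos(p[2]),np.sin(p[2]);R=np.array([[c,-s],[s,c]])
cs={n:bot.camera(n) for n in("top","scene")}
o=bot.get_obs();print("tcp local mm",1e3*R.T@(o["ee_pos"][:2]-p[:2]),o["ee_pos"][2])
for k,z in(("knob",.188),("stem_at_gate",.109)):
    rs=[]
    for n,C in cs.items():
        r=bot.landmark_of(k,C)
        if r: rs.append(ray(C,r[0]["point"]));print(k,n,round(r[0]["score"],2),1e3*R.T@(atz(C,r[0]["point"],z)[:2]-p[:2]))
    if len(rs)==2: X=tri(rs);print("  tri",1e3*R.T@(X[:2]-p[:2]),X[2])
a=cs["top"]["img"][200:280,330:430,::-1];b=cs["scene"]["img"][170:290,220:340,::-1]
import sys
if len(sys.argv)>1: cv2.imwrite(sys.argv[1],np.hstack([cv2.resize(a,(400,320)),cv2.resize(b,(320,320))]))
E
python3 look.py pics/l1.png
```

```text
time: 7.9
ee_pos: [0.5569, 0.0772, 0.18]
tcp_rot: [-177.4, 0.1, 72.8]
wrist_force: [-0.0, -0.9, -0.5]
opening: 0.0003
grasp_force: 0.0
tcp local mm [-59.2787  49.1911] 0.18003639846505082
knob scene 0.96 [-26.1136  47.5626]
stem_at_gate top 0.72 [-162.2906 -148.3954]
stem_at_gate scene 0.71 [-81.1747  45.3581]
  tri [-147.5855  -57.3408] 0.045402501708704655
```

```bash
python3 -m inch '[[0.5,-0.15,0,0],[1.0,-0.3,0,0],[1.4,-0.42,0,0],[1.8,-0.54,0,0],[2.1,-0.63,0,0],[2.4,-0.72,0,0],[2.6,-0.78,0,0],[2.6,-0.78,0,0]]'
python3 look.py pics/l2.png
```

```text
time: 9.2
ee_pos: [0.5827, 0.0695, 0.1802]
tcp_rot: [-177.4, 0.1, 72.8]
wrist_force: [-0.1, 0.1, 0.3]
opening: -0.0001
grasp_force: 0.2
tcp local mm [-32.2253  49.2546] 0.1801392245814194
knob scene 0.59 [-3.127  51.4109]
stem_at_gate scene 0.7 [ 9.5332 28.4782]
```

View pics/l2.png

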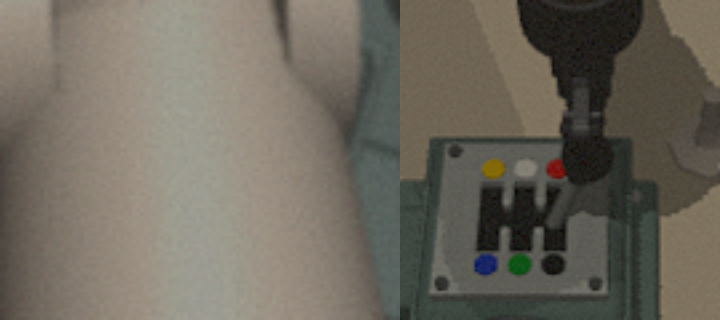

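```bash
python3 -m inch '[[-0.9,0.3,0,0],[-1.9,0.6,0,0],[-1.2,3.0,0,0],[-0.4,5.4,0,0],[1.2,4.9,0,0],[2.8,4.4,0,0],[4.3,3.9,0,0],[4.3,3.9,0,0]]'
python3 look.py pics/l3.png
```

```text
time: 10.5
ee_pos: [0.6259, 0.1091, 0.1796]
tcp_rot: [-177.3, 0.1, 72.8]
wrist_force: [-0.7, 0.5, -0.6]
opening: -0.0002
grasp_force: 0.0
tcp local mm [-2.9312 99.4824] 0.18006223637097638
knob scene 0.97 [-3.7803 51.2149]
stem_at_gate scene 0.85 [ 3.2307 22.816 ]
```

View pics/l3.png

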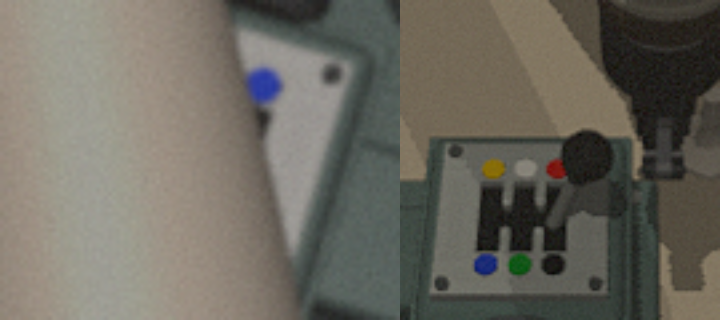

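```bash
python3 -m inch '[[-0.25,-0.8,0,0],[-0.5,-1.65,0,0],[-0.55,-1.85,0,0],[-0.6,-2.05,0,0],[-0.7,-2.25,0,0],[-0.75,-2.45,0,0],[-0.8,-2.6,0,0],[-0.8,-2.6,0,0]]'
python3 look.py
```

```text
time: 11.8
ee_pos: [0.6176, 0.0826, 0.1803]
tcp_rot: [-177.4, 0.1, 72.8]
wrist_force: [1.8, 1.7, 1.5]
opening: -0.0001
grasp_force: 1.2
tcp local mm [-2.5702 71.8546] 0.18027228917507515
knob scene 0.64 [-2.0444 39.9176]
stem_at_gate scene 0.89 [ 4.1341 23.8215]
```

```bash
python3 -m inch '[[-0.1,-0.3,0,0],[-0.2,-0.6,0,0],[-0.3,-0.9,0,0],[-0.35,-1.2,0,0],[-0.45,-1.5,0,0],[-0.5,-1.7,0,0],[-0.6,-1.9,0,0],[-0.6,-1.9,0,0]]'
python3 look.py
```

```text
time: 13.1
ee_pos: [0.6115, 0.0634, 0.1803]
tcp_rot: [-177.4, 0.1, 72.8]
wrist_force: [1.3, 1.0, 1.3]
opening: -0.0
grasp_force: 0.8
tcp local mm [-2.802  51.8232] 0.1802182120315744
knob scene 0.9 [-5.0995 26.2898]
stem_at_gate scene 0.82 [ 1.194  10.2998]
```

```bash
python3 -m inch '[[-0.1,-0.35,0,0],[-0.2,-0.7,0,0],[-0.3,-1.05,0,0],[-0.4,-1.4,0,0],[-0.5,-1.7,0,0],[-0.6,-1.95,0,0],[-0.65,-2.1,0,0],[-0.65,-2.1,0,0]]'
sed -i 's/.188)/.195)/' look.py; python3 look.py pics/l4.png
```

```text
time: 14.4
ee_pos: [0.605, 0.0425, 0.1803]
tcp_rot: [-177.4, 0.1, 72.8]
wrist_force: [1.0, 0.3, 0.9]
opening: 0.0001
grasp_force: 0.6
tcp local mm [-3.0123 29.9303] 0.1802331349859149
knob scene 0.87 [-2.07    3.0688]
stem_at_gate scene 0.66 [0.7409 1.7244]
```

View pics/l4.png

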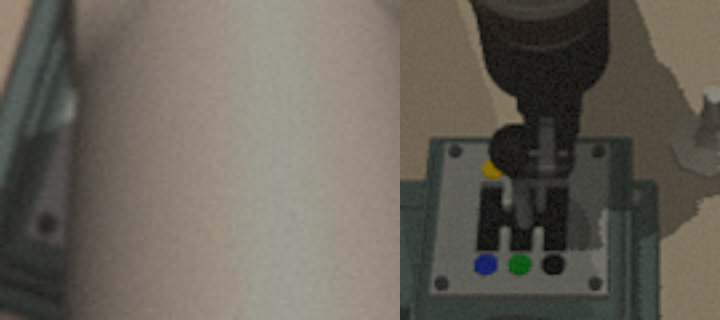

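```bash
python3 -m inch '[[-0.05,-0.15,0,0],[0.3,1.0,0,0],[0.6,2.1,0,0],[-2.1,2.9,0,0],[-4.8,3.75,0,0],[-5.6,1.2,0,0],[-6.3,-1.1,0,0],[-6.3,-1.1,0,0]]'
python3 look.py pics/l5.png
```

```text
time: 15.7
ee_pos: [0.5419, 0.0313, 0.1805]
tcp_rot: [-177.4, 0.1, 72.8]
wrist_force: [-0.4, 0.6, -0.1]
opening: -0.0001
grasp_force: 0.0
tcp local mm [-60.0735   1.8481] 0.18026573984315744
knob scene 0.58 [2.8936 3.1741]
stem_at_gate scene 0.82 [3.9082 4.0262]
```

View pics/l5.png

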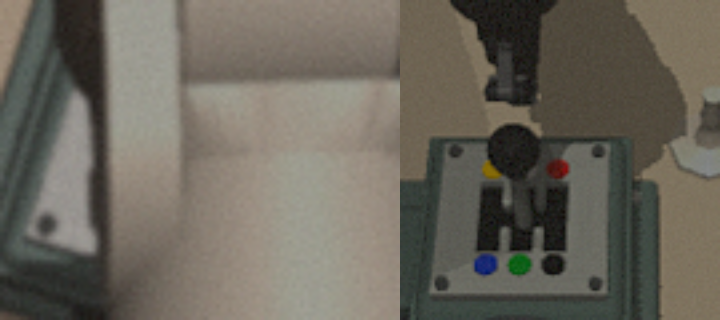

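```bash
python3 -m inch '[[0.8,-0.25,0,0],[1.6,-0.5,0,0],[2.2,-0.67,0,0],[2.5,-0.75,0,0],[2.8,-0.84,0,0],[3.0,-0.9,0,0],[3.2,-0.96,0,0],[3.2,-0.96,0,0]]'
python3 look.py
```

```text
time: 17.0
ee_pos: [0.5742, 0.022, 0.1804]
tcp_rot: [-177.4, 0.1, 72.8]
wrist_force: [-0.1, -0.5, 0.9]
opening: -0.0002
grasp_force: 0.2
tcp local mm [-26.6394   1.2748] 0.18030815302803363
knob scene 0.6 [3.3252 6.2289]
stem_at_gate scene 0.74 [ 5.7133 -3.0531]
```

Contact is light so far; I'll advance in small steps.

```bash
python3 -m inch '[[0.1,-0.03,0,0],[0.2,-0.06,0,0],[0.3,-0.09,0,0],[0.4,-0.12,0,0],[0.5,-0.15,0,0],[0.6,-0.18,0,0],[0.6,-0.18,0,0],[0.6,-0.18,0,0]]'
python3 look.py
```

```text
time: 18.3
ee_pos: [0.5801, 0.0202, 0.1802]
tcp_rot: [-177.4, 0.1, 72.8]
wrist_force: [-0.2, 0.8, 0.2]
opening: 0.0002
grasp_force: 0.2
tcp local mm [-20.3911   1.2694] 0.1802557679823571
knob top 0.2 [-36.4635   2.5512]
knob scene 0.56 [18.0065  1.214 ]
  tri [-24.0282  -2.8085] 0.13141775154614474
stem_at_gate scene 0.89 [-0.3934  3.2209]
```

```bash
python3 -m inch '[[0.4,-0.12,0,0],[0.8,-0.24,0,0],[1.2,-0.36,0,0],[1.6,-0.48,0,0],[2.0,-0.6,0,0],[2.4,-0.72,0,0],[2.7,-0.82,0,0],[2.7,-0.82,0,0]]'
python3 look.py pics/l6.png
```

```text
time: 19.6
ee_pos: [0.6074, 0.0119, 0.1803]
tcp_rot: [-177.4, 0.1, 72.8]
wrist_force: [0.4, -0.8, -0.7]
opening: 0.0005
grasp_force: 0.0
tcp local mm [7.9765 1.2177] 0.1804843612617737
knob top 0.65 [106.9634 119.4288]
knob scene 0.83 [40.8213  4.8159]
  tri [87.6082 63.6483] 0.28858151099218304
stem_at_gate scene 0.24 [ 50.4003 302.891 ]
```

View pics/l6.png

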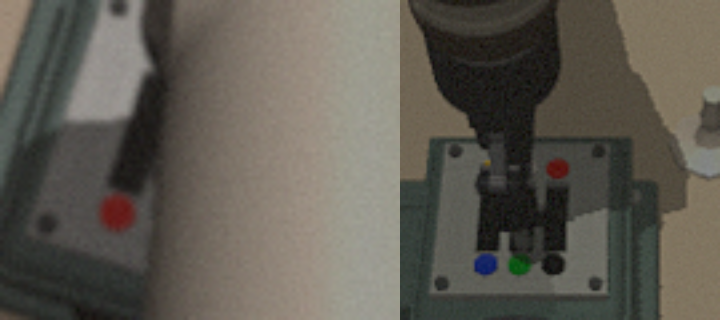

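Going into the green slot. Now small steps towards the end.

```bash
python3 -m inch '[[0.1,-0.03,0,0],[0.2,-0.06,0,0],[0.3,-0.09,0,0],[0.4,-0.12,0,0],[0.5,-0.15,0,0],[0.5,-0.15,0,0],[0.5,-0.15,0,0],[0.5,-0.15,0,0]]'; python3 look.py
```

```text
time: 20.9
ee_pos: [0.6121, 0.0105, 0.1804]
tcp_rot: [-177.4, 0.1, 72.8]
wrist_force: [-1.3, -0.1, -0.5]
opening: 0.0
grasp_force: 0.3
tcp local mm [13.0439  1.2299] 0.18040596369293976
knob top 0.61 [-42.5164 292.2239]
knob scene 0.59 [ 95.4606 -11.9792]
  tri [ 25.8117 133.906 ] 0.23424591692791982
stem_at_gate scene 0.66 [28.1549  1.0671]
```

```bash
python3 -m inch '[[0.05,-0.015,0,0],[0.1,-0.03,0,0],[0.15,-0.045,0,0],[0.2,-0.06,0,0],[0.2,-0.06,0,0],[0.2,-0.06,0,0],[0.2,-0.06,0,0],[0.2,-0.06,0,0]]'
```

```text
time: 22.2
ee_pos: [0.6141, 0.0099, 0.1804]
tcp_rot: [-177.4, 0.1, 72.8]
wrist_force: [-0.5, 0.7, -0.7]
opening: 0.0001
grasp_force: 0.5
```

```bash
python3 -m inch '[[0.05,-0.015,0,0],[0.1,-0.03,0,0],[0.15,-0.045,0,0],[0.15,-0.045,0,0],[0.15,-0.045,0,0],[0.15,-0.045,0,0],[0.15,-0.045,0,0],[0.15,-0.045,0,0]]'
```

```text
time: 23.2
ee_pos: [0.6154, 0.0095, 0.1802]
tcp_rot: [-177.4, 0.1, 72.8]
wrist_force: [-3.6, 1.3, -2.5]
opening: -0.0001
grasp_force: 1.6
```

```bash
python3 -m inch '[[0.05,-0.015,0,0],[0.05,-0.015,0,0],[-2,0.6,0,0],[-5,1.5,0,0],[-7,2.1,4,0],[-10,3,8,0],[-14,4,11,0],[-18,5,11,0]]'
python3 -m inch '[[-2,4,0,0],[-4,8,0,0],[-4,12,0,0],[-4,16,0,0],[-4,19,0,0],[-4,19,0,0],[-4,19,0,0],[-4,19,0,0]]'
python3 look.py pics/l7.png
```

```text
time: 24.2
ee_pos: [0.4358, 0.0597, 0.2934]
tcp_rot: [-177.7, -0.0, 72.8]
wrist_force: [0.3, 0.1, -0.5]
opening: 0.0001
grasp_force: 0.0
time: 25.2
ee_pos: [0.3958, 0.2487, 0.2907]
tcp_rot: [-177.4, 0.1, 72.8]
wrist_force: [-0.4, 0.9, 0.1]
opening: 0.0
grasp_force: 0.0
tcp local mm [-262.8418  166.9629] 0.2906204678838689
knob top 0.56 [48.6908  5.1647]
knob scene 0.91 [52.768   3.4308]
  tri [50.0115  3.9881] 0.19060078732188118
stem_at_gate top 0.88 [12.7172  4.0286]
stem_at_gate scene 0.78 [27.4974  0.4579]
  tri [16.967   1.0601] 0.0909186465863299
```

View pics/l7.png

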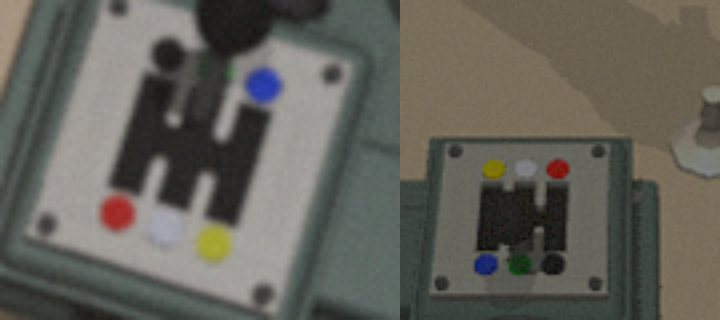

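```bash
python3 -c "
from workcell import bot;print(bot.job_done())"
```

```text
the job is handed in; nothing more can be done
None
```

I pushed the lever out of red, across neutral and up to the end stop in the green slot (middle lane, far end), and handed the job in at about 25 s of the 64 s. The last pictures put the knob about 49 mm from the gate's centre (48 mm is home), the wrist force I read after each push stayed under about 5 N, and the arm kept clear of the loose things. The hand-in gave no verdict.

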